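# Snap the split clip onto the pivot pin with the fork tool

### The arm

A 6-joint arm with a two-finger parallel gripper is mounted at the origin on the work surface; the furniture and walls round the work are solid. World frame = base frame: x ahead of the robot, y to its left, z up, the work surface at z = 0. Lengths are in m, angles in rad, forces in N, time in s.
With the tool pointing down it reaches from about 0.325 to 0.85 m from the base axis. Payload 15.5 kg.
Tool frame: the origin (TCP) lies at the very end of the fingers, on their centre line; the grasp point (between the pads) lies 19 mm behind it; z points along the fingers, y is the line along which they close (so a half turn about z gives the same grasp; the last joint's range is limited). The gripper opens to 91 mm and grips with 3 to 60 N. Pads are 32 mm wide; open, the fingers measure 118 mm over their backs; the gripper's body (76 mm by 178 mm) begins 60 mm behind the grasp point.
Start: joints at [1.167, 0.494, 1.345, -0, 1.302, -0.096], TCP at [0.19, 0.595, 0.214] pointing down, gripper open.
Joint ranges: [-2.91, 2.91], [-0.82, 2.16], [0.22, 2.67], [-1.22, 4.37], [0.12, 2.79], [-3.08, 3.08]. Speed limits (rad/s): [1.89, 1.89, 2.57, 3.01, 3.01, 3.01].

### API

Orientations are given as a unit quaternion [w, x, y, z].
In Python, from cell import telemetry, optics, hand_in gives the robot as it stands.
- The arm moves only by the tool carry_out, never from a script. Its argument "moves" is a list that holds one entry, the list of rows, each a list of 7 numbers: the shift along the tool's x, y, z in units of 40 mm (1.0 is 40 mm), then the turn, a rotation vector about the tool's x, y, z in units of 5 degrees (1.0 is 5 degrees), then the closure, from 0 (fully open) to 1 (shut). A call has 1 to 8 rows; each row is the pose to reach, as a shift and turn from the pose commanded when the call began, along the tool's axes at that moment; what a row does not reach only later rows make up. A row lasts 1/10 s, in which the tool goes at most 50 mm and 8.59 degrees, less where a joint would pass 70% of its speed; a pose out of reach is approached as far as the arm can. A call with a gripper value outside its range is refused whole. The fingers move at their own pace and stop on an object; "newtons" is the grip in N (left out, the last holds). Time passes only in rows, so rows that repeat a pose let the fingers close. It gives the time, the measured TCP pose, the force, the opening and the grip force at its end, in the units of the state.
- telemetry.get_obs(): the state, without advancing time (a new reading comes with each control period).
- optics.read_camera(name): name is "scene" or "top"; returns a dict with "img" (420x560x3 uint8, red, green, blue), "camera_matrix" (3x3 intrinsics, pixels), "R" (3x3) and "t" (3): a world point X has camera coordinates R X + t. Camera axes: x right, y down, z forward; pixel columns grow to the right and rows downward; lengths in m; the calibration is good to about 2 mm. A picture is of the moment at which its call begins. There is no depth.
- hand_in(): hands the job in; it is judged then, once.
The state is a dict: "clock": time; "joint_positions": joint angles; "qvel": joint speeds; "tau": joint torques, N m; "tool_pos": TCP position; "eef_rot": TCP orientation; "wrist_force": force on the tool from outside, world axes, zero at the start; "moment": the same for the moment, N m; "grip_width": finger opening in m; "gripper_force": force on a finger pad.
Only numpy, scipy, OpenCV 4.12 (cv2) and the standard library are available. Lean on these libraries where they do the work, as an engineer would, in place of code of your own. Each camera call takes 0.05 s, during which the arm holds its last target. There are 200 camera calls.

### The job

Pick up the orange-handled fork tool and, with its fork, push the blue split clip along the link bar onto the neck of the pivot pin until it snaps in and sits fully home. Go gently: stop once it is home and never press the clip with more than 15 N, or it bends. Then stand the tool upright on its black rubber pad again; keep the fingers off the clip and leave the other things on the bench where they are.

Things in the scene. Friction and masses are not known exactly. Their poses are not given: they have to be found in the camera images.
- stand: fixed linkage stand: an aluminium base plate 170 x 80 x 12 mm with a dark steel link bar 56 mm wide and 8 mm thick on it (flat top 20 mm above the bench, from x -132 to +36 mm) and the upright pivot pin. Origin: on the pin's axis, at bench height. +x runs along the bar, the direction in which the clip is to be pushed; z up
- pin (a point): the pivot pin at the height of the bar's top (20 mm above the bench). Its neck spans 0 to 8 mm above this point: round on the entry side (8 mm radius about this point), then two flats 16 mm apart to square corners 5 mm beyond this point, behind which the clip's arms snap. Over it sits a brass head 24 mm in diameter, up to 16.5 mm above this point
- clip: blue split clip: rigid back, two springy arms, 31 x 37 mm plus tail, 6 mm thick, lying on the bar 30 to 38 mm short of the pin, within 0.1 rad of the bar's direction. Origin: centre of its seat, at its underside; it meets pin when home. +x points out of the mouth, which takes the pin up to 4 mm off centre. The arms meet the neck 12.5 mm before home; the push climbs to 4 to 10 N within 5 mm
- clip_back (a point): middle of the clip's flat back face, 30 mm wide, where the fork pushes (x -15 mm, z 3 mm in the clip's frame); a tail 7 mm wide sticks out 9 mm behind it, to go between the tines. After the climb the push eases (0 to 7 N) along the flats - it is NOT home yet - until the clip jumps the last 2 mm; then its back meets the neck and the push rises steeply. Over 15 N between tool and clip bends it
- fork_tool: fork tool standing on its pad, 200 g. Orange handle 32 mm (x) x 20 mm (y), 66 mm tall, gripped across its y; steel foot 34 x 26 x 9 mm. Origin: centre of the underside. At the foot a flat fork, 1 to 6.5 mm above the underside, points to +x: two tines, y 6.5 to 14.5 mm either side, 9 mm long. Tips 48 mm ahead of the origin, give or take 15 mm: the blade is clamped differently each time, not reported
- pad: black rubber parking pad 120 x 76 x 4 mm, fixed to the bench. Origin: centre of its underside; +x along its length
- pad_mid (a point): point on the pad's upper face (4 mm above the bench), 10 mm behind its centre, where the tool's handle stands: at the end the tool's origin must be within 45 mm of it
- gauge_small_3: white small dial gauge lying on the bench, 68 x 56 x 17 mm, bystander; origin at the centre of its underside
- wrench_14: combination wrench lying flat, 184 x 30 x 8 mm, bystander; origin at the centre of its underside

How it is judged:
By the outcome, as a careful person would: the job done as asked, in the order asked, and still so for the second after the job is handed in, with the robot touching nothing.
It also fails if it takes over 67 s, if anything falls off the work surface, if the arm or the gripper's body presses on something with over 40 N, if the wrist force passes 120 N, or if a joint passes its speed limit or range.

## Working session

There is one attempt and no reset: what is moved stays moved. The work goes in short steps, Python scripts to look and compute and a tool call to move; the robot and the scene stay as the last step left them, time stands still between calls to the robot, and variables do not carry over. Pictures are saved under pics/ and viewed, at most 10 in all, crops included, and the job is handed in when it is done.

Besides the shell and the picture viewer there is one more tool, called by a JSON object that holds its "name" and its "arguments". carry_out: Moves the arm, as the interface text tells. Its arguments: {"type":"object","properties":{"moves":{"type":"array"},"newtons":{"type":"number"}},"required":["moves"]}

```bash
mkdir -p pics; ls
python3 - <<'E'
from cell import telemetry, optics
import cv2, numpy as np, pickle
d={n:optics.read_camera(n) for n in("scene","top")}
pickle.dump(d,open("d0.pkl","wb"))
for n in d:
    cv2.imwrite(f"pics/{n}0.png",d[n]["img"][:,:,::-1]); print(n,d[n]["camera_matrix"],d[n]["R"],d[n]["t"])
print(telemetry.get_obs())
E
```

```text
pics
scene [[389.4115489    0.         275.46330906]
 [  0.         389.4115489  211.0571799 ]
 [  0.           0.           1.        ]] [[ 0.12613726 -0.99197935 -0.00814627]
 [-0.86818387 -0.10641537 -0.4846984 ]
 [ 0.47994391  0.06821099 -0.87464341]] [-0.04006104  0.44346262  0.67171604]
top [[492.91050818   0.         281.4169859 ]
 [  0.         492.91050818 215.05670642]
 [  0.           0.           1.        ]] [[ 2.41263967e-02 -9.99703624e-01  3.25287579e-03]
 [-9.92076430e-01 -2.43433770e-02 -1.23254843e-01]
 [ 1.23297499e-01 -2.53406159e-04 -9.92369721e-01]] [0.00482291 0.47523939 0.8319826 ]
{'clock': 0.1, 'joint_positions': array([ 1.16648243e+00,  4.94101437e-01,  1.34605212e+00, -5.50492554e-06,
        1.30251763e+00, -9.54976763e-02]), 'qvel': array([-3.05148608e-04, -9.89986333e-05, -2.68854272e-03,  1.02677967e-03,
       -1.70278531e-03, -5.41233068e-04]), 'tau': array([ 2.22977418e-03, -8.80238771e+01, -3.82549274e+01,  7.09533133e-02,
        4.80150478e-02, -7.95216488e-05]), 'tool_pos': array([0.18982026, 0.5951214 , 0.21341587]), 'eef_rot': array([-1.30797064e-04,  1.53794532e-01,  9.88102703e-01, -5.23173993e-04]), 'wrist_force': array([-1.485302  , -0.0575063 , -0.47518616]), 'moment': array([ 0.03182702, -0.02770112, -0.02274104]), 'gripper_force': 0.0, 'grip_width': 0.09128371078212942}
```

View pics/top0.png

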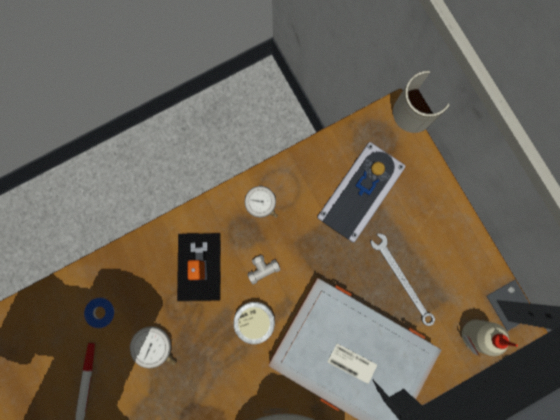

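View pics/scene0.png

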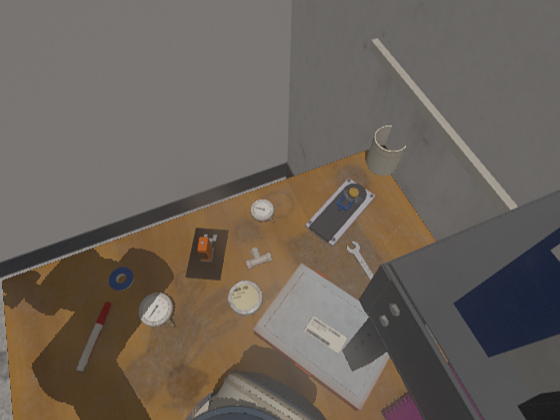

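The top view shows the pad and orange tool at about (199,266), with the fork pointing up the image. The stand is at (362,190), its brass pin head at (378,168) and the blue clip at (366,183). The scene view shows the same layout: tool at (205,245), pin at (353,193).

```bash
cat > h.py <<'E'
import numpy as np, cv2, pickle
def ray(c,uv,z):
    "pixel -> world point on plane z"
    R,t,K=c["R"],c["t"],c["camera_matrix"]
    C=-R.T@t; d=R.T@np.linalg.solve(K,[uv[0],uv[1],1.]); return C+d*(z-C[2])/d[2]
def proj(c,X):
    p=c["camera_matrix"]@(c["R"]@np.asarray(X,float)+c["t"]); return p[:2]/p[2]
def tri(c1,u1,c2,u2):
    P=[c["camera_matrix"]@np.c_[c["R"],c["t"]] for c in(c1,c2)]
    X=cv2.triangulatePoints(P[0],P[1],np.array(u1,float),np.array(u2,float)).ravel(); return X[:3]/X[3]
def blobs(c,lo,hi,box,amin=8):
    "centroid,area,minAreaRect of HSV blobs in box x0,y0,x1,y1"
    x0,y0,x1,y1=box; hsv=cv2.cvtColor(c["img"],cv2.COLOR_RGB2HSV)[y0:y1,x0:x1]
    m=cv2.inRange(hsv,np.array(lo),np.array(hi)); n,l,s,ce=cv2.connectedComponentsWithStats(m)
    out=[]
    for i in range(1,n):
        if s[i,4]>=amin:
            ys,xs=np.nonzero(l==i); r=cv2.minAreaRect(np.c_[xs+x0,ys+y0].astype(np.float32))
            out.append((ce[i]+[x0,y0],s[i,4],r))
    return sorted(out,key=lambda o:-o[1])
E
python3 - <<'E'
from h import *
d=pickle.load(open("d0.pkl","rb"))
T,S=d["top"],d["scene"]
boxes={"pad":((170,225,230,310),(180,220,235,285)),"stand":((310,135,415,250),(300,170,385,250))}
cols={"orange":((3,170,110),(14,255,255)),"blue":((105,120,40),(125,255,255)),"brass":((14,150,110),(24,255,255)),"black":((0,0,0),(179,255,45))}
for b,cl in(("pad",("orange","black")),("stand",("blue","brass"))):
  for k in cl:
    for i,c in enumerate((T,S)):
      for o in blobs(c,*cols[k],boxes[b][i])[:3]: print(b,k,"TS"[i],o[0].round(1),o[1],[np.round(x,1) for x in o[2]])
a=cv2.resize(T["img"][225:310,160:240],None,fx=5,fy=5,interpolation=cv2.INTER_CUBIC)
b=cv2.resize(T["img"][140:245,315:410],None,fx=4,fy=4,interpolation=cv2.INTER_CUBIC)
w=np.zeros((425,790,3),np.uint8); w[:,:400]=a; w[:420,405:785]=b
w=cv2.convertScaleAbs(w,alpha=1.5)
cv2.imwrite("pics/crop1.png",w[:,:,::-1])
E
```

```text
pad orange T [193.5 269.9] 208 [array([193.5, 269.5]), array([19., 11.]), np.float64(90.0)]
pad orange S [202.4 244.4] 117 [array([202.4, 244.2]), array([ 9. , 14.5]), np.float64(9.5)]
pad black T [199.1 268. ] 2141 [array([198.5, 267. ]), array([66., 41.]), np.float64(90.0)]
stand blue T [365.1 185.4] 192 [array([365.3, 184.8]), array([17.5, 22.7]), np.float64(33.7)]
stand blue S [343.2 204.2] 36 [array([343.9, 202.8]), array([12.7,  8.6]), np.float64(31.0)]
stand brass T [325.4 170. ] 2388 [array([331., 182.]), array([94., 42.]), np.float64(90.0)]
stand brass T [406.6 159.4] 782 [array([404. , 166.5]), array([63., 20.]), np.float64(90.0)]
stand brass T [407.9 229.1] 155 [array([408. , 228.1]), array([26.2, 10.9]), np.float64(53.6)]
stand brass S [355.7 192.7] 15 [array([355.9, 192.7]), array([3.1, 6.7]), np.float64(26.6)]
stand brass S [351.6 190.9] 14 [array([351.8, 190.7]), array([3.5, 5.7]), np.float64(45.0)]
stand brass S [303.4 173.7] 13 [array([303.3, 174.2]), array([2.5, 6.6]), np.float64(71.6)]
```

View pics/crop1.png

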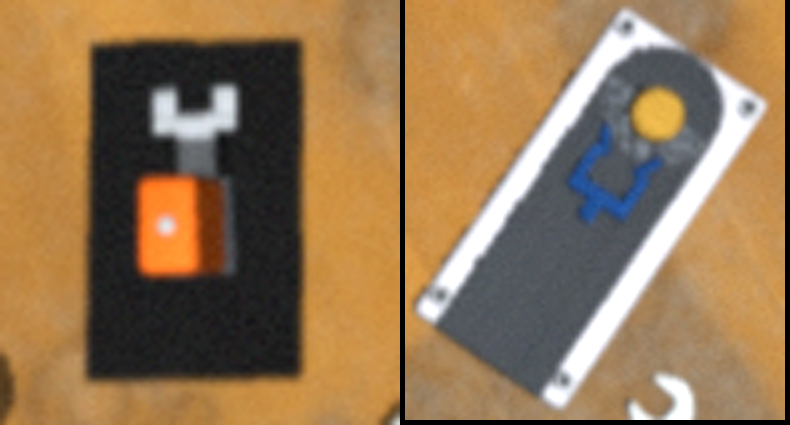

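The crop shows a white fork ahead of the orange handle. Tine tips lie at crop y≈87, x 152..238, and the handle top is centred at (166,226). On the right, the base plate corners are (622,8), (767,105), (560,408) and (415,312). The pin head is at (658,113), and the clip's back runs from about (570,187) to (628,218) with its tail at the bottom left.

Run:
```python
from h import *
d=pickle.load(open("d0.pkl","rb"))
T,S=d["top"],d["scene"]
L=lambda x,y:np.array([160+x/5-.4,225+y/5-.4]); Rr=lambda x,y:np.array([315+(x-405)/4-.4,140+y/4-.4])
mm=lambda X:(np.array(X)*1000).round(1)
print("cam",mm(-T["R"].T@T["t"]))
print("handle tri",mm(tri(T,L(166,226),S,(203.5,239))),[ (h,mm(ray(T,L(166,226),h))) for h in(.07,.079)])
for h in (.07,.079): print("scene proj",proj(S,ray(T,L(166,226),h)))
tl,tr=ray(T,L(152,87),.0105),ray(T,L(238,87),.0105); m=(tl+tr)/2
print("tips",mm(tl),mm(tr),mm(m),"heading",np.degrees(np.arctan2(*(tr-tl)[[0,1]]*[1,-1])))
c=[ray(T,Rr(*p),.012) for p in((622,8),(767,105),(560,408),(415,312))]
print([mm(x) for x in c],"stand ctr",mm(np.mean(c,0)))
for e in(c[0]-c[3],c[1]-c[2],c[1]-c[0]): print(np.hypot(*e[:2]),np.degrees(np.arctan2(e[1],e[0])))
print("pin",mm(ray(T,Rr(658,113),.0365)))
pa=[ray(T,L(*p),.004) for p in((92,42),(300,42),(300,378),(88,378))]; print("pad",mm(np.mean(pa,0)),np.degrees(np.arctan2((pa[0]-pa[3])[1],(pa[0]-pa[3])[0])))
print("clip back ends",mm(ray(T,Rr(570,187),.026)),mm(ray(T,Rr(625,219),.026)),"tail",mm(ray(T,Rr(585,220),.026)),"cent",mm(ray(T,(365.1,185.4),.026)))
hsv=cv2.cvtColor(T["img"],cv2.COLOR_RGB2HSV)[150:215,335:395]
ys,xs=np.nonzero(cv2.inRange(hsv,np.array((105,110,40)),np.array((125,255,255))))
P=np.array([ray(T,(x+335,y+150),.026) for x,y in zip(xs,ys)])
a=np.arctan2((c[1]-c[2])[1],(c[1]-c[2])[0]);pin=ray(T,Rr(658,113),.0365)
l=(P-pin)[:,:2]@np.array([[np.cos(a),-np.sin(a)],[np.sin(a),np.cos(a)]])*1000
for x in range(-75,-10,3):
    k=l[(l[:,0]>=x)&(l[:,0]<x+3),1]
    if len(k):print(x,len(k),k.min().round(1),k.max().round(1))
```

```text
cam [368.8  16.6 884.2]
handle tri [375.9 154.5  91.8] [(0.07, array([375.9, 159.6,  70. ])), (0.079, array([375.8, 158. ,  79. ]))]
scene proj [201.87301188 243.22042976]
scene proj [201.85803642 241.5211277 ]
tips [425.2 177.3  10.5] [426.  146.8  10.5] [425.6 162.   10.5] heading 1.3953555261334478
[array([ 615.6, -139.3,   12. ]), array([ 572.2, -204.9,   12. ]), array([ 432.9, -112.2,   12. ]), array([474.1, -47.3,  12. ])] stand ctr [ 523.7 -125.9   12. ]
0.16868472073797672 -33.03136300446144
0.16732857838813497 -33.63667557451427
0.07865380483782074 -123.45413946173615
pin [ 561.7 -150.8   36.5]
pad [382.8 161.2   4. ] 2.1836110013533796
clip back ends [ 529.8 -114.    26. ] [ 516.  -138.3   26. ] tail [ 515.1 -120.7   26. ] cent [ 531.9 -130.3   26. ]
-57 5 -3.1 3.2
-54 8 -3.6 4.2
-51 8 -3.0 3.8
-48 24 -13.7 13.1
-45 29 -14.1 15.1
-42 30 -14.6 16.1
-39 13 -14.0 15.2
-36 12 -14.5 16.2
-33 11 -13.5 15.8
-30 12 -14.4 14.9
-27 16 -13.4 15.9
-24 13 -11.4 15.0
-21 12 -13.3 14.6
-18 9 -13.8 16.6
-15 3 -12.8 15.1
```

```bash
cat >> h.py <<'E'
from scipy.spatial.transform import Rotation as Rot
def to(p,heading):
    "units for carry_out to reach TCP p (m), pointing down, tool x at heading deg"
    from cell import telemetry
    o=telemetry.get_obs(); q=o["eef_rot"]; R=Rot.from_quat([q[1],q[2],q[3],q[0]])
    h=np.radians(heading); c,s=np.cos(h),np.sin(h)
    G=Rot.from_matrix(np.array([[c,s,0],[s,-c,0],[0,0,-1]]))
    print("shift",(R.inv().apply(np.array(p)-o["tool_pos"])/.04).round(3),"turn",((R.inv()*G).as_rotvec(degrees=True)/5).round(3),
      "t",round(o["clock"],2),"F",o["wrist_force"].round(1),"grip",round(o["grip_width"],4),o["gripper_force"])
E
python3 -c "
from h import *
to((.376,.160,.15),182);to((.376,.160,.02),182)"
```

```text
shift [-7.741 -8.947  1.594] turn [-1.200e-02 -3.000e-03 -3.939e+00] t 0.1 F [-1.5 -0.1 -0.5] grip 0.0913 0.0
shift [-7.741 -8.944  4.844] turn [-1.200e-02 -3.000e-03 -3.939e+00] t 0.1 F [-1.5 -0.1 -0.5] grip 0.0913 0.0
```

{"name": "carry_out", "arguments": {"moves": [[[-1.0, -1.1, 0.2, 0, 0, -0.5, 0], [-2.0, -2.2, 0.4, 0, 0, -1.0, 0], [-2.9, -3.35, 0.6, 0, 0, -1.5, 0], [-3.9, -4.5, 0.8, 0, 0, -2.0, 0], [-4.85, -5.6, 1.0, 0, 0, -2.5, 0], [-5.8, -6.7, 1.2, 0, 0, -3.0, 0], [-6.8, -7.8, 1.4, 0, 0, -3.5, 0], [-7.74, -8.95, 1.6, 0, 0, -3.94, 0]]]}}

```text
clock: 0.9
tool_pos: [0.3466, 0.2295, 0.1601]
eef_rot: [0.0, -0.019, 1.0, 0.0]
wrist_force: [1.5, -0.1, 1.2]
grip_width: 0.0911
gripper_force: 0.0
```

{"name": "carry_out", "arguments": {"moves": [[[0, 0, 0, 0, 0, 0, 0], [0, 0, 0, 0, 0, 0, 0], [0, 0, 0, 0, 0, 0, 0], [0, 0, 0, 0, 0, 0, 0]]]}}

```text
clock: 1.3
tool_pos: [0.3459, 0.2323, 0.1604]
eef_rot: [0.0, -0.018, 1.0, 0.0]
wrist_force: [-0.4, 0.1, -0.3]
grip_width: 0.0912
gripper_force: 0.0
```

```bash
python3 -c "
from h import *
to((.376,.160,.15),182);to((.376,.160,.02),182)"
```

```text
shift [-0.686 -1.835  0.26 ] turn [0.002 0.001 0.021] t 1.3 F [-0.4  0.1 -0.3] grip 0.0912 0.0
shift [-0.685 -1.835  3.51 ] turn [0.002 0.001 0.021] t 1.3 F [-0.4  0.1 -0.3] grip 0.0912 0.0
```

Approach above, then straight down.

{"name": "carry_out", "arguments": {"moves": [[[-0.35, -0.95, 0.15, 0, 0, 0, 0], [-0.69, -1.84, 0.26, 0, 0, 0, 0], [-0.69, -1.84, 0.26, 0, 0, 0, 0], [-0.69, -1.84, 0.26, 0, 0, 0, 0], [-0.69, -1.84, 1.1, 0, 0, 0, 0], [-0.69, -1.84, 2.0, 0, 0, 0, 0], [-0.69, -1.84, 2.7, 0, 0, 0, 0], [-0.69, -1.84, 3.2, 0, 0, 0, 0]]]}}

```text
clock: 2.1
tool_pos: [0.3755, 0.1601, 0.0309]
eef_rot: [-0.0, -0.019, 1.0, -0.0]
wrist_force: [1.0, -0.0, 0.1]
grip_width: 0.0911
gripper_force: 0.0
```

{"name": "carry_out", "arguments": {"moves": [[[0, 0, 0.15, 0, 0, 0, 0], [0, 0, 0.3, 0, 0, 0, 0], [0, 0, 0.3, 0, 0, 0, 0], [0, 0, 0.3, 0, 0, 0, 0]]]}}

```text
clock: 2.5
tool_pos: [0.3768, 0.1591, 0.021]
eef_rot: [0.001, -0.018, 1.0, 0.0]
wrist_force: [-0.0, 0.0, -0.8]
grip_width: 0.0914
gripper_force: 0.0
```

Run:
```python
from h import *
to((.376,.160,.02),182)
from cell import optics
d={n:optics.read_camera(n) for n in("scene","top")}
a=cv2.resize(d["top"]["img"][220:320,140:250],(440,400),interpolation=cv2.INTER_CUBIC)
b=cv2.resize(d["scene"]["img"][190:290,160:250],(360,400),interpolation=cv2.INTER_CUBIC)
cv2.imwrite("pics/g1.png",cv2.convertScaleAbs(np.hstack([a,b]),alpha=1.5)[:,:,::-1])
```

```text
shift [0.02  0.024 0.025] turn [0.003 0.012 0.007] t 2.5 F [-0.   0.  -0.8] grip 0.0914 0.0
```

View pics/g1.png

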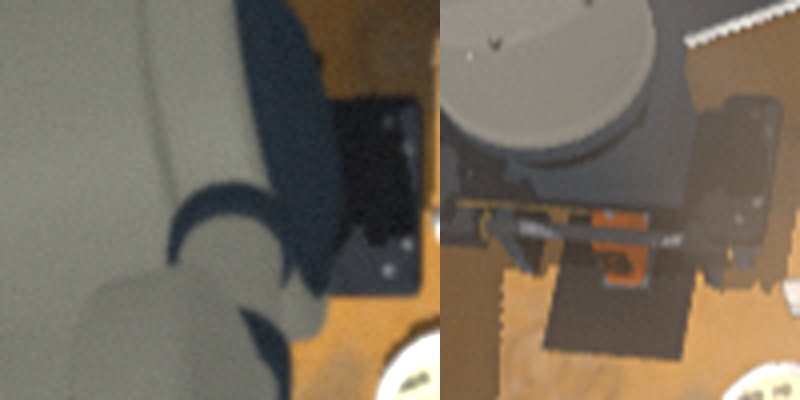

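The scene crop on the right shows the orange handle at (620,245) between the two fingers. The arm hides the top view. Closing now.

{"name": "carry_out", "arguments": {"moves": [[[0, 0, 0, 0, 0, 0, 0.3], [0, 0, 0, 0, 0, 0, 0.6], [0, 0, 0, 0, 0, 0, 0.8], [0, 0, 0, 0, 0, 0, 1], [0, 0, 0, 0, 0, 0, 1], [0, 0, 0, 0, 0, 0, 1], [0, 0, 0, 0, 0, 0, 1], [0, 0, 0, 0, 0, 0, 1]]], "newtons": 55}}

```text
clock: 3.4
tool_pos: [0.3765, 0.1587, 0.0203]
eef_rot: [-0.0, -0.018, 1.0, 0.0]
wrist_force: [-0.9, 0.3, -0.5]
grip_width: 0.0298
gripper_force: 0.0
```

{"name": "carry_out", "arguments": {"moves": [[[0, 0, 0, 0, 0, 0, 1], [0, 0, 0, 0, 0, 0, 1], [0, 0, 0, 0, 0, 0, 1], [0, 0, 0, 0, 0, 0, 1]]]}}

```text
clock: 3.8
tool_pos: [0.3765, 0.1587, 0.0203]
eef_rot: [0.0, -0.018, 1.0, 0.0]
wrist_force: [1.0, 0.5, 0.5]
grip_width: 0.0198
gripper_force: 55.0
```

Run:
```python
from h import *
from cell import telemetry
o=telemetry.get_obs();print(o)
```

```text
{'clock': 3.8, 'joint_positions': array([ 2.52473575e-01,  5.52430729e-01,  2.06318281e+00,  5.08716841e-05,
        5.25842124e-01, -1.35337197e+00]), 'qvel': array([-0.0009016 , -0.00070574, -0.00024511, -0.00052807, -0.00217049,
        0.00019533]), 'tau': array([-3.46358595e-01, -6.51701331e+01, -9.78813082e+00, -1.67931849e-01,
        2.94676619e-01,  8.76639504e-03]), 'tool_pos': array([0.37654581, 0.15870133, 0.0203303 ]), 'eef_rot': array([ 6.36421710e-05, -1.75017177e-02,  9.99846831e-01,  2.83635405e-05]), 'wrist_force': array([0.9982832 , 0.46568207, 0.52225567]), 'moment': array([ 0.23831334, -0.03361321,  0.00106217]), 'gripper_force': 54.99832570552826, 'grip_width': 0.01982638748029964}
```

```bash
python3 -c "
from h import *
to((.3765,.1587,.14),182);to((.454,-.0798,.14),146.6)"
```

```text
shift [ 1.000e-03  0.000e+00 -2.992e+00] turn [0.001 0.001 0.001] t 3.8 F [1.  0.5 0.5] grip 0.0198 54.99832570552826
shift [-1.727 -6.026 -2.992] turn [1.000e-03 1.000e-03 7.081e+00] t 3.8 F [1.  0.5 0.5] grip 0.0198 54.99832570552826
```

{"name": "carry_out", "arguments": {"moves": [[[0, 0, -0.3, 0, 0, 0, 1], [0, 0, -1.0, 0, 0, 0, 1], [0, 0, -1.8, 0, 0, 0, 1], [0, 0, -2.5, 0, 0, 0, 1], [0, 0, -3.0, 0, 0, 0, 1], [-0.2, -0.6, -3.0, 0, 0, 0.7, 1], [-0.4, -1.3, -3.0, 0, 0, 1.5, 1], [-0.6, -2.0, -3.0, 0, 0, 2.3, 1]]]}}

```text
clock: 4.6
tool_pos: [0.4032, 0.0787, 0.1404]
eef_rot: [0.0, 0.084, 0.996, -0.0]
wrist_force: [1.1, -0.2, -2.5]
grip_width: 0.0196
gripper_force: 55.0
```

```bash
python3 -c "
from h import *
to((.454,-.0798,.14),146.6)"
```

```text
shift [-1.913 -3.696  0.011] turn [-0.00e+00  1.00e-03  4.76e+00] t 4.6 F [ 1.1 -0.2 -2.5] grip 0.0196 54.99722242355347
```

{"name": "carry_out", "arguments": {"moves": [[[-0.4, -0.8, 0, 0, 0, 1.0, 1], [-0.8, -1.6, 0, 0, 0, 2.0, 1], [-1.2, -2.4, 0, 0, 0, 3.0, 1], [-1.6, -3.1, 0, 0, 0, 4.0, 1], [-1.91, -3.7, 0, 0, 0, 4.76, 1], [-1.91, -3.7, 0, 0, 0, 4.76, 1], [-1.91, -3.7, 0, 0, 0, 4.76, 1]]]}}

```text
clock: 5.3
tool_pos: [0.4537, -0.0792, 0.14]
eef_rot: [-0.001, 0.287, 0.958, 0.0]
wrist_force: [-0.3, 0.0, -2.3]
grip_width: 0.0197
gripper_force: 55.0
```

Run:
```python
from h import *
to((.454,-.0798,.05),146.6)
from cell import optics
d={n:optics.read_camera(n) for n in("scene","top")}
pickle.dump(d,open("d1.pkl","wb"))
a=cv2.resize(d["top"]["img"][120:260,290:430],(400,400),interpolation=cv2.INTER_CUBIC)
b=cv2.resize(d["scene"]["img"][160:270,290:400],(400,400),interpolation=cv2.INTER_CUBIC)
cv2.imwrite("pics/g2.png",cv2.convertScaleAbs(np.hstack([a,b]),alpha=1.5)[:,:,::-1])
```

```text
shift [-0.016 -0.008  2.251] turn [-0.002 -0.011  0.014] t 5.3 F [-0.3  0.  -2.3] grip 0.0197 54.99820053577423
```

View pics/g2.png

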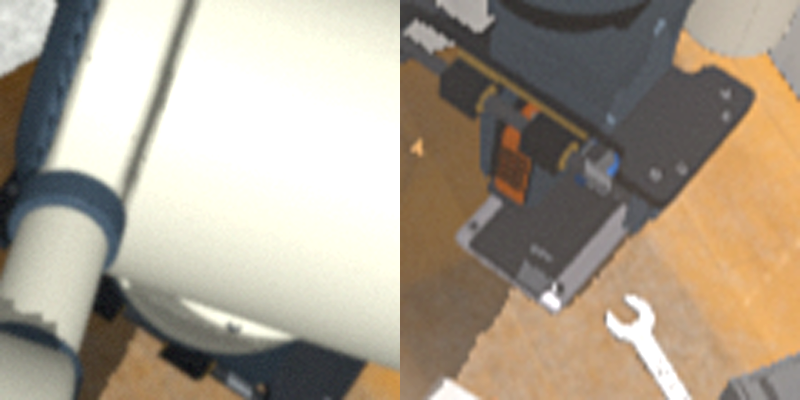

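The top view is blocked by the arm. The scene crop shows the fork (600,165) above the bar short of the clip, with the handle held upright at (515,160). Next I'll descend behind the clip.

{"name": "carry_out", "arguments": {"moves": [[[-0.01, 0, 0.6, 0, 0, 0, 1], [-0.02, -0.01, 1.2, 0, 0, 0, 1], [-0.02, -0.01, 1.7, 0, 0, 0, 1], [-0.02, -0.01, 2.0, 0, 0, 0, 1], [-0.02, -0.01, 2.25, 0, 0, 0, 1], [-0.02, -0.01, 2.4, 0, 0, 0, 1], [-0.02, -0.01, 2.4, 0, 0, 0, 1], [-0.02, -0.01, 2.4, 0, 0, 0, 1]]]}}

```text
clock: 6.2
tool_pos: [0.4548, -0.0797, 0.0447]
eef_rot: [0.0, 0.286, 0.958, -0.0]
wrist_force: [-0.8, 0.1, -2.5]
grip_width: 0.0198
gripper_force: 55.0
```

Run:
```python
from h import *
d=pickle.load(open("d0.pkl","rb"));S=d["scene"]
hsv=cv2.cvtColor(S["img"],cv2.COLOR_RGB2HSV)[182:204,342:366]
m=cv2.inRange(hsv,np.array((12,130,80)),np.array((28,255,255)))
ys,xs=np.nonzero(m);print(len(xs),xs.mean()+342,ys.mean()+182, ray(S,(xs.mean()+342,ys.mean()+182),.0345),ray(S,(343.2,204.2),.025))
to((.454,-.0798,.0373),146.6)
```

```text
71 353.2676056338028 191.95774647887325 [ 0.5608754  -0.15071308  0.0345    ] [ 0.53095903 -0.13015642  0.025     ]
shift [ 0.016 -0.014  0.184] turn [0.001 0.004 0.025] t 6.2 F [-0.8  0.1 -2.5] grip 0.0198 54.99796271324158
```

{"name": "carry_out", "arguments": {"moves": [[[0, 0, 0.1, 0, 0, 0, 1], [0, 0, 0.17, 0, 0, 0, 1], [0, 0, 0.17, 0, 0, 0, 1], [-0.1, 0, 0.17, 0, 0, 0, 1], [-0.2, 0, 0.17, 0, 0, 0, 1], [-0.3, 0, 0.17, 0, 0, 0, 1], [-0.4, 0, 0.17, 0, 0, 0, 1], [-0.4, 0, 0.17, 0, 0, 0, 1]]]}}

```text
clock: 7.0
tool_pos: [0.4688, -0.089, 0.0376]
eef_rot: [0.0, 0.287, 0.958, -0.0]
wrist_force: [0.4, -0.4, -2.5]
grip_width: 0.0195
gripper_force: 55.0
```

```bash
cat >> h.py <<'E'
def stat():
    from cell import telemetry, optics
    F=[];P=[]
    for i in range(3):
        o=telemetry.get_obs(); F.append(o["wrist_force"]);P.append(o["tool_pos"]); optics.read_camera("scene") if i<2 else 0
    u=np.array([.835,-.5505,0]);n=np.array([.5505,.835,0]);F=np.mean(F,0);P=P[-1]
    r=(P-[.5613,-.15075,0])*1000
    print("along",(r@u).round(2),"lat",(r@n).round(2),"z",(P[2]*1000).round(2),"Falong",(F@u).round(2),"Flat",(F@n).round(2),"Fz",F[2].round(2),"t",o["clock"])
E
python3 -c "
from h import *
stat();to((.4814,-.0975,.0373),146.6)"
```

```text
along -112.1 lat 0.53 z 37.5 Falong 0.0 Flat -0.76 Fz -2.58 t 7.1
shift [-0.402 -0.002  0.005] turn [-0.    -0.001  0.02 ] t 7.1 F [-0.8 -1.1 -2.3] grip 0.0201 54.99789834022522
```

{"name": "carry_out", "arguments": {"moves": [[[-0.1, 0, 0, 0, 0, 0, 1], [-0.2, 0, 0, 0, 0, 0, 1], [-0.3, 0, 0, 0, 0, 0, 1], [-0.4, 0, 0, 0, 0, 0, 1], [-0.45, 0, 0, 0, 0, 0, 1], [-0.5, 0, 0, 0, 0, 0, 1], [-0.5, 0, 0, 0, 0, 0, 1]]]}}

```text
clock: 7.8
tool_pos: [0.4849, -0.0997, 0.0375]
eef_rot: [0.0, 0.287, 0.958, -0.0]
wrist_force: [-0.2, -0.1, -3.0]
grip_width: 0.0204
gripper_force: 55.0
```

Run:
```python
from h import *
stat()
from cell import optics
c=optics.read_camera("scene")
cv2.imwrite("pics/g3.png",cv2.convertScaleAbs(cv2.resize(c["img"][170:250,300:400],(750,600),interpolation=cv2.INTER_CUBIC),alpha=1.6)[:,:,::-1])
```

```text
along -92.23 lat 0.57 z 37.5 Falong -0.05 Flat -0.03 Fz -2.68 t 7.9
```

View pics/g3.png

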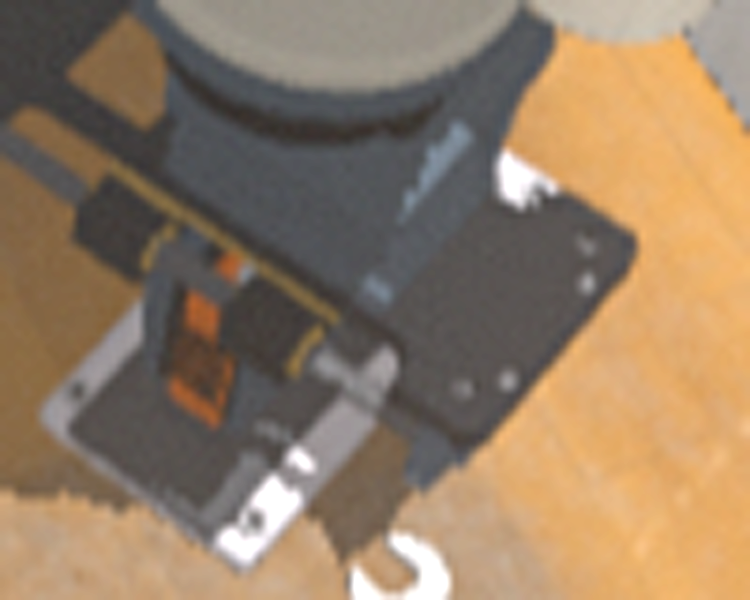

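The view shows the gripper over the stand with the handle upright at (200,350). The clip is hidden, so force is my guide from here. Moving on in small steps.

{"name": "carry_out", "arguments": {"moves": [[[-0.05, 0, 0, 0, 0, 0, 1], [-0.1, 0, 0, 0, 0, 0, 1], [-0.15, 0, 0, 0, 0, 0, 1], [-0.2, 0, 0, 0, 0, 0, 1], [-0.25, 0, 0, 0, 0, 0, 1], [-0.3, 0, 0, 0, 0, 0, 1], [-0.3, 0, 0, 0, 0, 0, 1]]]}}

```text
clock: 8.65
tool_pos: [0.4951, -0.1063, 0.0375]
eef_rot: [0.0, 0.287, 0.958, -0.0]
wrist_force: [0.3, 0.9, -1.9]
grip_width: 0.0195
gripper_force: 55.0
```

```bash
python3 -c "
from h import *
stat()"
```

```text
along -80.08 lat 0.64 z 37.53 Falong -0.8 Flat 0.56 Fz -2.41 t 8.75
```

Now 1 mm steps, one call per 1–2 mm.

{"name": "carry_out", "arguments": {"moves": [[[-0.025, 0, 0, 0, 0, 0, 1], [-0.05, 0, 0, 0, 0, 0, 1], [-0.05, 0, 0, 0, 0, 0, 1]]]}}

```text
clock: 9.05
tool_pos: [0.4966, -0.1073, 0.0375]
eef_rot: [0.0, 0.286, 0.958, -0.0]
wrist_force: [0.3, 0.3, -2.0]
grip_width: 0.0196
gripper_force: 55.0
```

{"name": "carry_out", "arguments": {"moves": [[[-0.025, 0, 0, 0, 0, 0, 1], [-0.05, 0, 0, 0, 0, 0, 1], [-0.05, 0, 0, 0, 0, 0, 1]]]}}

```text
clock: 9.35
tool_pos: [0.4982, -0.1084, 0.0375]
eef_rot: [0.0, 0.286, 0.958, -0.0]
wrist_force: [0.4, -0.0, -1.3]
grip_width: 0.0197
gripper_force: 55.0
```

```bash
python3 -c "
from h import *
stat()"
```

```text
along -76.06 lat 0.63 z 37.52 Falong 0.07 Flat -0.22 Fz -2.54 t 9.45
```

{"name": "carry_out", "arguments": {"moves": [[[-0.02, 0, 0, 0, 0, 0, 1], [-0.04, 0, 0, 0, 0, 0, 1], [-0.04, 0, 0, 0, 0, 0, 1]]]}}

```text
clock: 9.75
tool_pos: [0.4991, -0.1091, 0.0374]
eef_rot: [-0.0, 0.287, 0.958, -0.0]
wrist_force: [-2.1, 0.0, -1.9]
grip_width: 0.0198
gripper_force: 55.0
```

{"name": "carry_out", "arguments": {"moves": [[[-0.02, 0, 0, 0, 0, 0, 1], [-0.04, 0, 0, 0, 0, 0, 1], [-0.04, 0, 0, 0, 0, 0, 1]]]}}

```text
clock: 10.05
tool_pos: [0.5002, -0.1099, 0.0374]
eef_rot: [-0.001, 0.287, 0.958, 0.0]
wrist_force: [-5.1, 0.8, -1.3]
grip_width: 0.02
gripper_force: 55.0
```

```bash
python3 -c "
from h import *
stat()"
```

```text
along -73.44 lat 0.48 z 37.37 Falong -4.55 Flat -1.62 Fz -1.38 t 10.15
```

{"name": "carry_out", "arguments": {"moves": [[[-0.02, 0, 0, 0, 0, 0, 1], [-0.03, 0, 0, 0, 0, 0, 1], [-0.03, 0, 0, 0, 0, 0, 1]]]}}

```text
clock: 10.45
tool_pos: [0.5015, -0.1106, 0.0374]
eef_rot: [-0.0, 0.286, 0.958, 0.0]
wrist_force: [-3.5, 1.5, -2.2]
grip_width: 0.0199
gripper_force: 55.0
```

```bash
python3 -c "
from h import *
stat()"
```

```text
along -71.88 lat 0.59 z 37.44 Falong -3.65 Flat -0.99 Fz -2.42 t 10.55
```

{"name": "carry_out", "arguments": {"moves": [[[-0.015, 0, 0, 0, 0, 0, 1], [-0.03, 0, 0, 0, 0, 0, 1], [-0.03, 0, 0, 0, 0, 0, 1]]]}}

```text
clock: 10.85
tool_pos: [0.503, -0.1114, 0.0375]
eef_rot: [0.0, 0.286, 0.958, 0.0]
wrist_force: [-2.5, 0.1, -2.7]
grip_width: 0.02
gripper_force: 55.0
```

```bash
python3 -c "
from h import *
stat()"
```

```text
along -70.15 lat 0.73 z 37.59 Falong -2.51 Flat -1.0 Fz -3.33 t 10.95
```

{"name": "carry_out", "arguments": {"moves": [[[-0.015, 0, 0, 0, 0, 0, 1], [-0.03, 0, 0, 0, 0, 0, 1], [-0.03, 0, 0, 0, 0, 0, 1]]]}}

```text
clock: 11.25
tool_pos: [0.5045, -0.1123, 0.0377]
eef_rot: [0.001, 0.286, 0.958, -0.0]
wrist_force: [-0.4, -0.3, -3.2]
grip_width: 0.0198
gripper_force: 55.0
```

```bash
python3 -c "
from h import *
stat()"
```

```text
along -68.91 lat 0.73 z 37.63 Falong 0.13 Flat -0.27 Fz -2.22 t 11.35
```

{"name": "carry_out", "arguments": {"moves": [[[-0.015, 0, 0, 0, 0, 0, 1], [-0.03, 0, 0, 0, 0, 0, 1], [-0.03, 0, 0, 0, 0, 0, 1]]]}}

```text
clock: 11.65
tool_pos: [0.5049, -0.1128, 0.0375]
eef_rot: [0.0, 0.286, 0.958, -0.0]
wrist_force: [0.2, -0.3, -2.6]
grip_width: 0.0193
gripper_force: 55.0
```

```bash
python3 -c "
from h import *
stat()"
```

```text
along -68.05 lat 0.66 z 37.54 Falong 0.02 Flat -0.44 Fz -2.65 t 11.75
```

{"name": "carry_out", "arguments": {"moves": [[[-0.015, 0, 0, 0, 0, 0, 1], [-0.025, 0, 0, 0, 0, 0, 1], [-0.025, 0, 0, 0, 0, 0, 1]]]}}

```text
clock: 12.05
tool_pos: [0.5054, -0.1132, 0.0374]
eef_rot: [-0.0, 0.286, 0.958, 0.0]
wrist_force: [-1.5, 2.2, -1.4]
grip_width: 0.0195
gripper_force: 55.0
```

```bash
python3 -c "
from h import *
stat()"
```

```text
along -67.29 lat 0.61 z 37.48 Falong -1.82 Flat 0.5 Fz -1.94 t 12.15
```

{"name": "carry_out", "arguments": {"moves": [[[-0.015, 0, 0, 0, 0, 0, 1], [-0.015, 0, 0, 0, 0, 0, 1]]]}}

```text
clock: 12.35
tool_pos: [0.5061, -0.1136, 0.0375]
eef_rot: [-0.0, 0.286, 0.958, -0.0]
wrist_force: [-0.6, 0.2, -3.6]
grip_width: 0.0199
gripper_force: 55.0
```

```bash
python3 -c "
from h import *
stat()"
```

```text
along -66.22 lat 0.69 z 37.56 Falong -1.15 Flat 0.09 Fz -2.92 t 12.45
```

{"name": "carry_out", "arguments": {"moves": [[[-0.015, 0, 0, 0, 0, 0, 1], [-0.015, 0, 0, 0, 0, 0, 1]]]}}

```text
clock: 12.65
tool_pos: [0.5068, -0.114, 0.0375]
eef_rot: [0.0, 0.286, 0.958, -0.0]
wrist_force: [-0.9, -0.3, -2.3]
grip_width: 0.0196
gripper_force: 55.0
```

```bash
python3 -c "
from h import *
stat()"
```

```text
along -65.52 lat 0.71 z 37.62 Falong -0.09 Flat -0.2 Fz -2.54 t 12.75
```

{"name": "carry_out", "arguments": {"moves": [[[-0.012, 0, 0, 0, 0, 0, 1], [-0.012, 0, 0, 0, 0, 0, 1]]]}}

```text
clock: 12.95
tool_pos: [0.5073, -0.1143, 0.0376]
eef_rot: [0.0, 0.286, 0.958, -0.0]
wrist_force: [-0.1, 0.4, -2.3]
grip_width: 0.0197
gripper_force: 55.0
```

```bash
python3 -c "
from h import *
stat()"
```

```text
along -65.21 lat 0.69 z 37.58 Falong -0.11 Flat 0.31 Fz -2.24 t 13.05
```

{"name": "carry_out", "arguments": {"moves": [[[-0.012, 0, 0, 0, 0, 0, 1], [-0.012, 0, 0, 0, 0, 0, 1]]]}}

```text
clock: 13.25
tool_pos: [0.5076, -0.1145, 0.0375]
eef_rot: [0.0, 0.286, 0.958, -0.0]
wrist_force: [-0.2, -0.8, -1.9]
grip_width: 0.02
gripper_force: 55.0
```

```bash
python3 -c "
from h import *
stat()"
```

```text
along -64.92 lat 0.67 z 37.52 Falong 0.2 Flat -0.28 Fz -2.09 t 13.35
```

{"name": "carry_out", "arguments": {"moves": [[[-0.012, 0, 0, 0, 0, 0, 1], [-0.012, 0, 0, 0, 0, 0, 1]]]}}

```text
clock: 13.55
tool_pos: [0.5079, -0.1148, 0.0375]
eef_rot: [0.0, 0.286, 0.958, -0.0]
wrist_force: [0.0, -0.7, -2.3]
grip_width: 0.0195
gripper_force: 55.0
```

```bash
python3 -c "
from h import *
stat()"
```

```text
along -64.43 lat 0.66 z 37.53 Falong 0.28 Flat -0.26 Fz -2.48 t 13.65
```

{"name": "carry_out", "arguments": {"moves": [[[-0.012, 0, 0, 0, 0, 0, 1], [-0.012, 0, 0, 0, 0, 0, 1]]]}}

```text
clock: 13.85
tool_pos: [0.5083, -0.115, 0.0375]
eef_rot: [0.0, 0.286, 0.958, -0.0]
wrist_force: [-1.0, -0.2, -2.2]
grip_width: 0.0197
gripper_force: 55.0
```

```bash
python3 -c "
from h import *
stat()"
```

```text
along -63.98 lat 0.64 z 37.52 Falong -0.0 Flat -0.13 Fz -2.28 t 13.95
```

{"name": "carry_out", "arguments": {"moves": [[[-0.012, 0, 0, 0, 0, 0, 1], [-0.012, 0, 0, 0, 0, 0, 1]]]}}

```text
clock: 14.15
tool_pos: [0.5087, -0.1153, 0.0375]
eef_rot: [-0.0, 0.286, 0.958, -0.0]
wrist_force: [0.5, 0.1, -3.0]
grip_width: 0.0198
gripper_force: 55.0
```

```bash
python3 -c "
from h import *
stat()"
```

```text
along -63.55 lat 0.64 z 37.5 Falong 0.21 Flat -0.06 Fz -2.74 t 14.25
```

{"name": "carry_out", "arguments": {"moves": [[[-0.012, 0, 0, 0, 0, 0, 1], [-0.012, 0, 0, 0, 0, 0, 1]]]}}

```text
clock: 14.45
tool_pos: [0.5089, -0.1154, 0.0375]
eef_rot: [-0.0, 0.286, 0.958, 0.0]
wrist_force: [-0.9, 1.0, -2.1]
grip_width: 0.0198
gripper_force: 55.0
```

```bash
python3 -c "
from h import *
stat()"
```

```text
along -63.19 lat 0.65 z 37.49 Falong -1.37 Flat 0.31 Fz -2.19 t 14.55
```

{"name": "carry_out", "arguments": {"moves": [[[-0.01, 0, 0, 0, 0, 0, 1], [-0.01, 0, 0, 0, 0, 0, 1]]]}}

```text
clock: 14.75
tool_pos: [0.509, -0.1155, 0.0375]
eef_rot: [-0.0, 0.286, 0.958, 0.0]
wrist_force: [-2.1, 3.2, -0.3]
grip_width: 0.02
gripper_force: 55.0
```

```bash
python3 -c "
from h import *
stat()"
```

```text
along -63.04 lat 0.62 z 37.46 Falong -4.21 Flat 0.85 Fz -0.7 t 14.85
```

{"name": "carry_out", "arguments": {"moves": [[[-0.01, 0, 0, 0, 0, 0, 1], [-0.01, 0, 0, 0, 0, 0, 1]]]}}

```text
clock: 15.05
tool_pos: [0.5091, -0.1156, 0.0374]
eef_rot: [-0.001, 0.286, 0.958, 0.0]
wrist_force: [-4.8, 3.7, -0.1]
grip_width: 0.0198
gripper_force: 55.0
```

```bash
python3 -c "
from h import *
stat()"
```

```text
along -63.0 lat 0.57 z 37.41 Falong -5.92 Flat 0.65 Fz -0.49 t 15.15
```

The push rose steeply at -63.0 mm, about 13 mm past first contact on the neck, after an eased stretch: the clip is home at about 6 N. Backing off straight, then lifting.

{"name": "carry_out", "arguments": {"moves": [[[0.05, 0, 0, 0, 0, 0, 1], [0.15, 0, 0, 0, 0, 0, 1], [0.35, 0, 0, 0, 0, 0, 1], [0.6, 0, 0, 0, 0, 0, 1], [0.9, 0, 0, 0, 0, 0, 1], [1.0, 0, -0.5, 0, 0, 0, 1], [1.0, 0, -1.5, 0, 0, 0, 1], [1.0, 0, -2.6, 0, 0, 0, 1]]]}}

```text
clock: 15.95
tool_pos: [0.4745, -0.0931, 0.142]
eef_rot: [-0.001, 0.286, 0.958, 0.0]
wrist_force: [1.3, -0.1, -3.0]
grip_width: 0.0201
gripper_force: 55.0
```

```bash
python3 -c "
from h import *
to((.3765,.1587,.14),182)"
```

```text
shift [5.502 3.919 0.061] turn [ 1.000e-03 -3.300e-02 -7.056e+00] t 15.95 F [ 1.3 -0.1 -3. ] grip 0.0201 54.99801814556122
```

{"name": "carry_out", "arguments": {"moves": [[[0.7, 0.5, 0, 0, 0, -0.9, 1], [1.4, 1.0, 0, 0, 0, -1.8, 1], [2.1, 1.5, 0, 0, 0, -2.7, 1], [2.8, 2.0, 0, 0, 0, -3.6, 1], [3.5, 2.5, 0, 0, 0, -4.5, 1], [4.2, 3.0, 0, 0, 0, -5.4, 1], [4.9, 3.5, 0, 0, 0, -6.3, 1], [5.5, 3.92, 0.05, 0, -0.03, -7.06, 1]]]}}

```text
clock: 16.75
tool_pos: [0.3768, 0.1592, 0.1396]
eef_rot: [0.001, -0.019, 1.0, -0.0]
wrist_force: [0.7, -0.3, -1.5]
grip_width: 0.0199
gripper_force: 55.0
```

{"name": "carry_out", "arguments": {"moves": [[[0, 0, 0, 0, 0, 0, 1], [0, 0, 0, 0, 0, 0, 1], [0, 0, 0, 0, 0, 0, 1]]]}}

```text
clock: 17.05
tool_pos: [0.3783, 0.1574, 0.1395]
eef_rot: [0.001, -0.017, 1.0, -0.0]
wrist_force: [-0.4, 0.3, -2.2]
grip_width: 0.0199
gripper_force: 55.0
```

Run:
```python
from h import *
to((.3765,.1587,.0203),182)
from cell import optics
d={n:optics.read_camera(n) for n in("scene","top")}
pickle.dump(d,open("d2.pkl","wb"))
a=cv2.resize(d["top"]["img"][140:220,330:410],(400,400),interpolation=cv2.INTER_CUBIC)
b=cv2.resize(d["scene"]["img"][165:245,305:385],(400,400),interpolation=cv2.INTER_CUBIC)
cv2.imwrite("pics/g4.png",cv2.convertScaleAbs(np.hstack([a,b]),alpha=1.5)[:,:,::-1])
```

```text
shift [0.052 0.038 2.981] turn [-0.01   0.029 -0.008] t 17.05 F [-0.4  0.3 -2.2] grip 0.0199 54.99790906906128
```

View pics/g4.png

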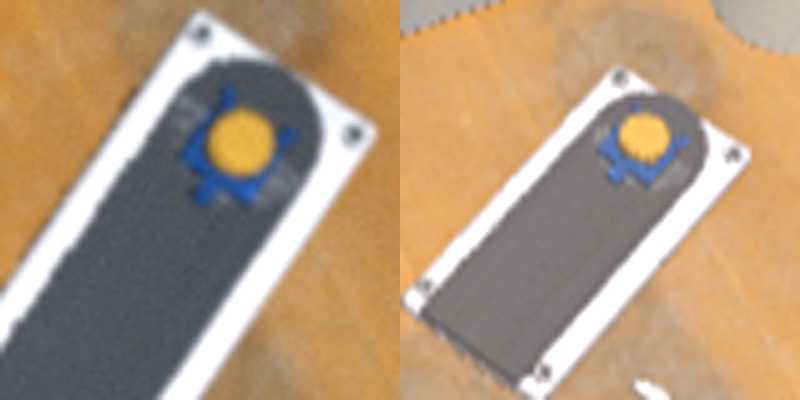

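Both views show the clip seated around the brass head, at (240,145) left and (643,137) right. The arms reach past the neck and the back lies close against it. Now to set the tool down.

{"name": "carry_out", "arguments": {"moves": [[[0.05, 0.04, 0.5, 0, 0, 0, 1], [0.05, 0.04, 1.1, 0, 0.03, 0, 1], [0.05, 0.04, 1.7, 0, 0.03, 0, 1], [0.05, 0.04, 2.2, 0, 0.03, 0, 1], [0.05, 0.04, 2.6, 0, 0.03, 0, 1], [0.05, 0.04, 2.8, 0, 0.03, 0, 1], [0.05, 0.04, 2.92, 0, 0.03, 0, 1], [0.05, 0.04, 2.92, 0, 0.03, 0, 1]]]}}

```text
clock: 17.95
tool_pos: [0.3768, 0.159, 0.0226]
eef_rot: [-0.0, -0.017, 1.0, -0.0]
wrist_force: [-0.6, -0.8, -2.2]
grip_width: 0.0197
gripper_force: 55.0
```

{"name": "carry_out", "arguments": {"moves": [[[0, 0, 0.03, 0, 0, 0, 1], [0, 0, 0.05, 0, 0, 0, 1], [0, 0, 0.06, 0, 0, 0, 1], [0, 0, 0.06, 0, 0, 0, 1]]]}}

```text
clock: 18.35
tool_pos: [0.3768, 0.1593, 0.0205]
eef_rot: [0.0, -0.018, 1.0, -0.0]
wrist_force: [0.6, -0.6, -2.1]
grip_width: 0.0197
gripper_force: 55.0
```

{"name": "carry_out", "arguments": {"moves": [[[0, 0, 0.01, 0, 0, 0, 1], [0, 0, 0.015, 0, 0, 0, 1], [0, 0, 0.015, 0, 0, 0, 1]]], "newtons": 5}}

```text
clock: 18.65
tool_pos: [0.3769, 0.1593, 0.02]
eef_rot: [0.0, -0.018, 1.0, -0.0]
wrist_force: [-0.7, 0.2, 5.8]
grip_width: 0.02
gripper_force: 5.0
```

{"name": "carry_out", "arguments": {"moves": [[[0, 0, 0, 0, 0, 0, 0.7], [0, 0, 0, 0, 0, 0, 0.6], [0, 0, 0, 0, 0, 0, 0.3], [0, 0, 0, 0, 0, 0, 0], [0, 0, 0, 0, 0, 0, 0], [0, 0, 0, 0, 0, 0, 0], [0, 0, 0, 0, 0, 0, 0], [0, 0, 0, 0, 0, 0, 0]]]}}

```text
clock: 19.45
tool_pos: [0.3767, 0.1593, 0.0197]
eef_rot: [-0.0, -0.018, 1.0, -0.0]
wrist_force: [-0.8, 0.6, 0.3]
grip_width: 0.0806
gripper_force: 0.0
```

Rise clear and move aside to look.

{"name": "carry_out", "arguments": {"moves": [[[0, 0, 0, 0, 0, 0, 0], [0, 0, -0.5, 0, 0, 0, 0], [0, 0, -1.3, 0, 0, 0, 0], [0, 0, -2.1, 0, 0, 0, 0], [0, 0, -3.0, 0, 0, 0, 0], [0, 0, -3.8, 0, 0, 0, 0], [0, 0.8, -4.2, 0, 0, 0, 0], [0, 1.8, -4.2, 0, 0, 0, 0]]]}}

```text
clock: 20.25
tool_pos: [0.3754, 0.2319, 0.1902]
eef_rot: [0.002, -0.016, 1.0, 0.0]
wrist_force: [1.5, -0.3, -0.4]
grip_width: 0.091
gripper_force: 0.0
```

{"name": "carry_out", "arguments": {"moves": [[[0, 1, 0, 0, 0, 0, 0], [0, 2, 0, 0, 0, 0, 0], [0, 3, 0, 0, 0, 0, 0], [0, 4, 0, 0, 0, 0, 0], [0, 4, 0, 0, 0, 0, 0], [0, 4, 0, 0, 0, 0, 0]]]}}

```text
clock: 20.85
tool_pos: [0.3681, 0.3916, 0.1871]
eef_rot: [-0.0, -0.018, 1.0, -0.001]
wrist_force: [-0.9, -0.3, 0.4]
grip_width: 0.091
gripper_force: 0.0
```

Run:
```python
from h import *
from cell import optics
c=optics.read_camera("top")
cv2.imwrite("pics/end.png",cv2.convertScaleAbs(cv2.resize(c["img"][130:330,150:430],(784,560),interpolation=cv2.INTER_CUBIC),alpha=1.4)[:,:,::-1])
to((.4,.4,.2),182)
```

```text
shift [-0.803  0.2   -0.321] turn [-0.018 -0.01   0.009] t 20.9 F [-0.2  0.6  0.1] grip 0.0911 0.0
```

View pics/end.png

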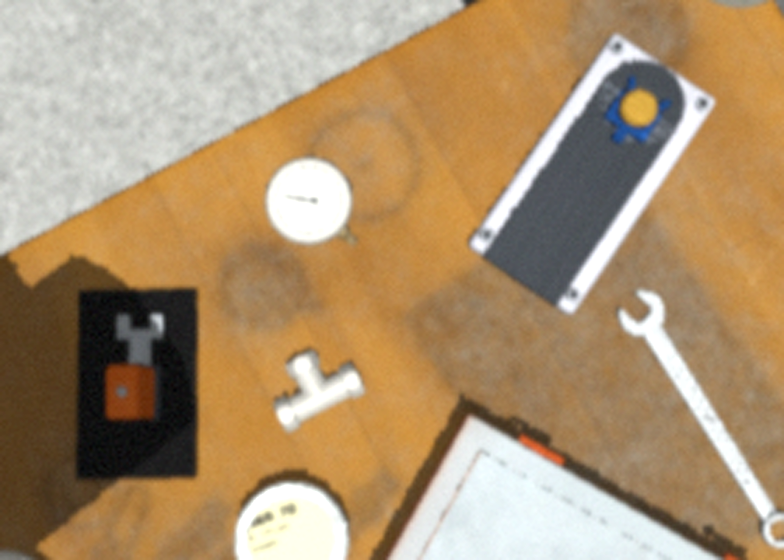

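The tool stands upright on its pad at (132,390), the clip is home round the pin at (637,108), and the gauge and wrench have not moved.

```bash
python3 -c "
from cell import hand_in
print(hand_in())"
```

```text
the job is handed in; nothing more can be done
None
```

The clip is snapped home on the pin neck (highest push I read was about 6 N), the fork tool is standing upright on its pad again, the gauge and wrench are where they were, and the job was handed in at about 21 s.

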